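# Nip a stack of boards in the bench press

## Task

Push the stack of boards that is sticking out of the front of the bench press all the way in, square against the back stop. Then wind the two-knobbed crank on top clockwise, changing from knob to knob because the upright guard plate is in the way of your hand, until the platen clamps the stack firmly: stop when the crank takes about twice the push it takes to run free, and do not force it any tighter. Leave the glue pot, the round cards and the brush where they are.

Things in the scene. Friction and masses are not known exactly. Their poses are not given: they have to be found in the camera images.
- press: grey bench press, fixed. Origin at table height on the vertical spindle axis; x points from its open front to the back stop, z up. Bed plate x -220 to +110, y +-125 mm, top 16 mm above the table. Columns 36 x 26 mm at x 0, y +-112 mm (97 mm free each side of the axis); crossbeam x +-25, y +-126, z 150 to 185 mm.
- guard (a point): centre of the upright aluminium guard plate, standing on the crossbeam at y +92 mm in the press frame: 170 mm long in x, 3 mm thick, z 185 to 415 mm above the table. The knobs clear it by 20 mm, but it stops a hand that would carry a knob round the press's +y side; the -y side is open.
- stop (a point): middle of the front face of the back stop, a steel bar 170 mm long in the press's y, 20 mm high above the bed; at x +100 mm in the press frame. A stack touching it squarely has its origin at x -20 mm in the press frame.
- stack: loose stack of cream and brown boards, 240 mm (its x) x 150 mm (its y), about 0.6 kg, lying on the bed and sticking out at the front. Origin at the centre of its underside. Its thickness differs from job to job, 30 to 40 mm, and its pose does not tell it. Starts 35 to 60 mm short of the stop. Slides at about 3 to 5 N.
- platen: flat steel platen 130 (press x) x 150 (press y) x 18 mm under the crossbeam, origin at the centre of its underside. Does not turn; goes down 24 mm per clockwise turn of the crank. Hangs on springs (25 N per mm), so it gives a few mm once it bears on the stack. Starts 77 to 82 mm above the table, 20 mm or more above any stack.
- crank (a joint): crank angle in rad, growing clockwise seen from above (platen down 3.82 mm per rad); starts between 0 and 1.2. At 0 knob_a points to the press's +x. Runs free at about 5 N of push at a knob (0.3 N m friction). Once the platen bears, the push rises about 1.5 N per 0.3 rad; firm is 8 to 11 N, over 13 N is too tight. Stays where left (above about 80 N of clamping it runs back to that).
- knob_a (a point): middle of one of the two upright black crank knobs, 60 mm from the spindle axis, 22 mm diameter, 50 mm high (z 208 to 258 mm above the table), rigid on the flat crank arm (18 mm wide, z 198 to 208 mm) that joins both across a 42 mm hub (top z 209 mm). The crank keeps its height. The 20 mm spindle end showing above the hub (to z 250 mm at first) is no obstacle.
- knob_b (a point): the same point of the other knob, 120 mm from knob_a.
- glue_pot: bystander: open white plastic pot, 84 mm diameter, 85 mm high, origin at the centre of its underside, standing to the +y side of the press.
- round_cards: bystander: pile of round cards, 110 mm diameter, 45 mm high, origin at the centre of its underside, at the -y side of the press.
- glue_brush: bystander: flat brush with a wooden handle, about 200 mm long, lying on the table at the -y side in front of the round cards, origin at its middle underside.

How it is judged:
By the outcome, as a careful person would: the job done as asked, in the order asked, and still so for the second after the job is handed in, with the robot touching nothing.
It also fails if it takes over 72 s, if anything falls off the work surface, if the arm or the gripper's body presses on something with over 40 N, if the wrist force passes 120 N, or if a joint passes its speed limit or range.

## Robot

A 6-joint arm with a two-finger parallel gripper is mounted at the origin on the work surface. World frame = base frame: x ahead of the robot, y to its left, z up, the work surface at z = 0. Lengths are in mm, angles in rad, forces in N, time in s.
With the tool pointing down it reaches from about 275 to 1000 mm from the base axis. Payload 8.4 kg.
Tool frame: the origin (TCP) lies midway between the tips of the shut fingers; the grasp point (between the pads) lies grip_depth behind it (grip_depth is the distance from the TCP to the grasp point, in mm); z points along the fingers, y is the line along which they close (so a half turn about z gives the same grasp; the last joint's range is limited). The gripper opens to 85 mm and grips with 20 to 120 N. Pads are 22 mm wide; open, the fingers measure 114 mm over their backs; the gripper's body (76 mm by 85 mm) begins 54 mm behind the grasp point. The pads swing forward as they close: fully open they stand 13 mm farther back than shut.
Start: joints at [-1.347, 0.353, 1.633, -0, 1.155, -0.002], TCP at [139.927, -609.137, 231.281] pointing down, gripper open.
Joint ranges: [-2.63, 2.63], [-0.92, 2.1], [0.06, 2.66], [-1.3, 4.44], [0, 2.69], [-3.02, 3.02]. Speed limits (rad/s): [2.22, 2.22, 2.79, 3.14, 3.14, 3.14].

## Interface

Orientations are given as [roll, pitch, yaw] about the fixed x, y, z axes, in that order (R = Rz(yaw) Ry(pitch) Rx(roll)).
In Python, from rig import * gives the robot as it stands.
- The arm moves only by the shell command python3 -m creep 'ROWS' [FORCE]. ROWS is JSON, a list of rows, each an object of numbers: "x", "y", "z": the shift along the tool's x, y, z in mm; "rx", "ry", "rz": the turn, a rotation vector about the tool's x, y, z in rad; "hand": the finger opening in mm, from 0 to 85.4. A call has 1 to 20 rows; each row shifts and turns the commanded pose from where the row before left it, along the tool's axes as they then stand; what a row does not reach is not made up. A row lasts 1/8 s, in which the tool goes at most 62.5 mm and 10.7 degrees, less where a joint would pass 70% of its speed; a pose out of reach is approached as far as the arm can. A call with a gripper value outside its range is refused whole. The fingers move at their own pace and stop on an object; FORCE is the grip in N (left out, the last holds). Time passes only in rows, so rows that do not move let the fingers close. It gives the time, the measured TCP pose, the force, the opening and the grip force at its end, in the units of the state.
- sense(): the state, without advancing time (a new reading comes with each control period).
- grab_frame(name): name is "scene" or "top" or "wrist"; returns the picture (480x640x3 uint8, red, green, blue); there is no depth.
- get_calibration(name): a dict with "K" (3x3 intrinsics, pixels), "R" (3x3) and "t" (3): a world point X has camera coordinates R X + t. Camera axes: x right, y down, z forward; pixel columns grow to the right and rows downward; lengths in mm; the calibration is good to about 2 mm. A picture is of the moment at which its call begins: read the wrist's pose just before it. get_calibration takes no time and is no camera call; for the wrist camera it gives the pose at the moment of the call.
- sign_off(): hands the job in; it is judged then, once.
The state is a dict: "clock": time; "qpos": joint angles; "qvel": joint speeds; "joint_efforts": joint torques, N m; "eef_pos": TCP position; "tcp_rot": TCP orientation; "contact_force": force on the tool from outside, world axes, zero at the start; "wrist_torque": the same for the moment, N m; "opening": opening from 0.0 (shut) to 1.0 (fully open); "grasp_force": force on a finger pad.
Only numpy, scipy, OpenCV 4.12 (cv2) and the standard library are available. Lean on these libraries where they do the work, as an engineer would, in place of code of your own. Each camera call takes 0.05 s, during which the arm holds its last target. There are 200 camera calls.

## Working session

There is one attempt and no reset: what is moved stays moved. The work goes in short steps, Python scripts to look and compute and a shell command to move; the robot and the scene stay as the last step left them, time stands still between calls to the robot, and variables do not carry over. Pictures are saved under pics/ and viewed, at most 10 in all, crops included, and the job is handed in when it is done.

```bash
mkdir -p pics; ls; python3 - <<'E'
from rig import *
import cv2
s=sense();print(s)
for n in("scene","top"):
    c=get_calibration(n);print(n,c["K"],c["R"],c["t"])
    cv2.imwrite(f"pics/{n}0.png",grab_frame(n)[:,:,::-1])
E
```

```text
pics
{'clock': 0.0, 'qpos': array([-1.34736496e+00,  3.53636980e-01,  1.63416600e+00, -9.50125539e-06,
        1.15521521e+00, -2.40695692e-03]), 'qvel': array([-4.85107128e-04,  9.54565390e-06,  2.96560092e-04,  2.17935591e-03,
        1.22250234e-03, -1.16951420e-03]), 'joint_efforts': array([ 9.32535731e-04, -6.05252624e+01, -3.42071199e+01,  3.48791605e-05,
        9.49213689e-03, -2.19747608e-05]), 'eef_pos': array([ 139.8343094 , -608.64356419,  230.55503453]), 'tcp_rot': array([-3.14016710e+00,  5.25583222e-06,  2.25842168e-01]), 'contact_force': array([0.40289184, 0.29788523, 0.54549296]), 'wrist_torque': array([ 0.01395705, -0.00558242, -0.01329154]), 'grasp_force': 0.0, 'opening': 0.9994236733587364}
scene [[528.61440888   0.         316.56310201]
 [  0.         528.61440888 244.32195803]
 [  0.           0.           1.        ]] [[ 0.81063721  0.58554048  0.00310891]
 [ 0.33081996 -0.45360187 -0.82752855]
 [-0.48314125  0.67185392 -0.56141503]] [-500.42180972  -47.99069929 1390.11376409]
top [[496.95591966   0.         323.26779427]
 [  0.         496.95591966 239.03198332]
 [  0.           0.           1.        ]] [[ 0.00734127 -0.99946044  0.03201462]
 [-0.9991025  -0.00866675 -0.04146188]
 [ 0.04171697 -0.03168151 -0.99862705]] [ -11.45046149  578.3371764  1109.3747226 ]
```

View pics/scene0.png

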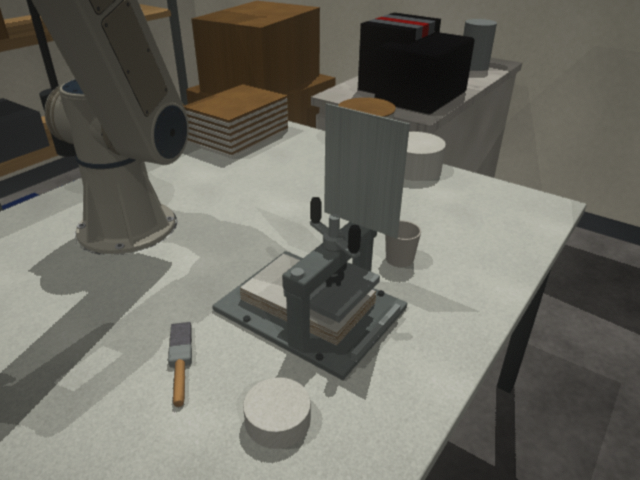

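View pics/top0.png

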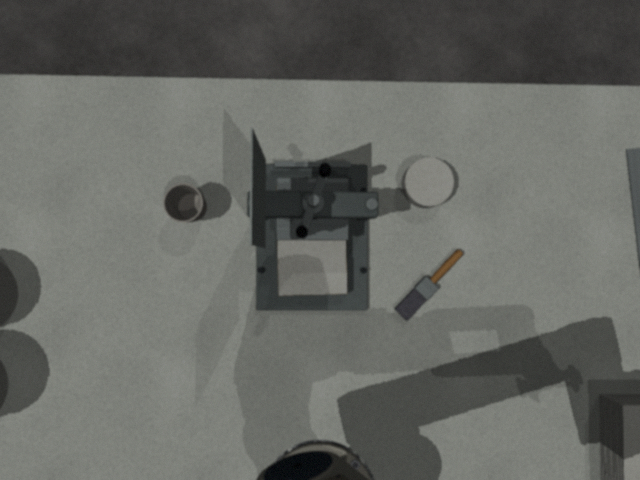

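The scene view shows the press with its front towards the robot. In the top view the bed spans about (256–368, 163–309), the knobs are at (325,170) and (302,231), and the stack's front edge runs (278,296)–(348,293).

```bash
cat > h.py <<'E'
import numpy as np, cv2
from rig import *
def ray(c,u,v,z):
    K,R,t=map(np.array,(c["K"],c["R"],c["t"]))
    d=R.T@np.linalg.inv(K)@[u,v,1]; o=-R.T@t
    return o+d*(z-o[2])/d[2]
def pix(c,X):
    p=np.array(c["K"])@(np.array(c["R"])@np.array(X)+np.array(c["t"]));return p[:2]/p[2]
E
python3 - <<'E'
from h import *
im=cv2.imread("pics/top0.png");c=get_calibration("top")
g=im.max(2)
m=(g<22).astype(np.uint8);m[:150]=0;m[260:]=0;m[:,:270]=0;m[:,350:]=0
n,l,st,ce=cv2.connectedComponentsWithStats(m)
for i in range(1,n):
    if st[i,4]>20: print("knob",st[i],ce[i],ray(c,*ce[i],250).round(1))
# stack: bright inside bed
q=im[235:310,255:372]
s=(im.astype(int).min(2)>75).astype(np.uint8);k=np.zeros_like(s);k[236:303,268:362]=1;s*=k
n,l,st,ce=cv2.connectedComponentsWithStats(s)
for i in range(1,n):
    if st[i,4]>100:
        print("stack",st[i]); pts=[]
        for u in range(284,345,4):
            vv=np.where(l[:,u]==i)[0]
            if len(vv): pts.append((u,vv.max()))
        print(pts)
        for v in (250,265,280):
            uu=np.where(l[v]==i)[0];print(v,uu.min() if len(uu) else 0,uu.max() if len(uu) else 0)
for p in((256,309),(368,309)):print("bed",ray(c,*p,16).round(1))
cv2.imwrite("pics/crop1.png",np.clip(cv2.resize(im[140:320,230:390],None,fx=3.3,fy=3.3,interpolation=cv2.INTER_CUBIC).astype(int)*2,0,255).astype(np.uint8))
E
```

```text
knob [319 164  13  13 132] [324.52272727 170.06818182] [ 6.919e+02 -6.000e-01  2.500e+02]
knob [296 226  11  11  97] [301.27835052 231.20618557] [582.   39.9 250. ]
stack [ 277  236   71   60 3996]
[(284, np.int64(295)), (288, np.int64(295)), (292, np.int64(294)), (296, np.int64(294)), (300, np.int64(294)), (304, np.int64(294)), (308, np.int64(294)), (312, np.int64(294)), (316, np.int64(294)), (320, np.int64(294)), (324, np.int64(294)), (328, np.int64(294)), (332, np.int64(294)), (336, np.int64(294)), (340, np.int64(294)), (344, np.int64(293))]
250 277 345
265 278 346
280 279 346
bed [421. 142.  16.]
bed [ 422.1 -108.2   16. ]
```

View pics/crop1.png

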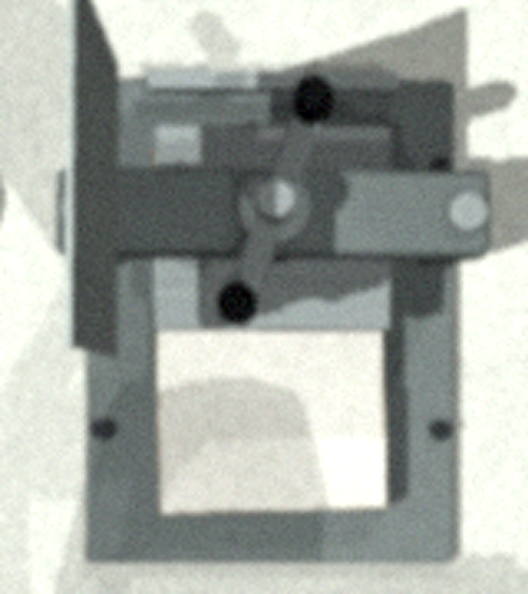

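Knob spacing is 117 mm against the nominal 120, which is consistent. The spindle axis is at about (638,18), the press yaw is near 0, and the crank is at about 0.35 rad with knob_a far and slightly to the right. The stack front is cream at crop row 510, slightly skewed. Next I check its corners and start moving.

```bash
python3 - <<'E'
from h import *
c=get_calibration("top")
for z in (46,56):
  for p in((279,295.5),(347.5,294),(277,250),(345.5,250)):print(z,ray(c,*p,z).round(1))
E
python3 -m creep '[{"rz":-0.18,"y":40},{"rz":-0.18,"y":40},{"rz":-0.18,"y":0},{"rz":-0.18},{"rz":-0.18},{"rz":-0.18},{"rz":-0.18},{"rz":-0.18},{"rz":-0.18},{"rz":-0.18},{"rz":-0.18},{"rz":-0.18},{"rz":-0.18},{"rz":-0.18},{"rz":-0.18},{"rz":-0.18},{}]'
```

```text
46 [453.4  89.6  46. ]
46 [457.4 -59.5  46. ]
46 [552.2  95.   46. ]
46 [553.4 -54.6  46. ]
56 [454.1  89.   56. ]
56 [458.1 -58.7  56. ]
56 [552.   94.4  56. ]
56 [553.2 -53.9  56. ]schema error: expected keys x, y, z, rx, ry, rz, hand
```

```bash
python3 -m creep '[{"x":0,"y":0,"z":0,"rx":0,"ry":0,"rz":-0.182,"hand":85},{"x":0,"y":0,"z":0,"rx":0,"ry":0,"rz":-0.182,"hand":85},{"x":0,"y":0,"z":0,"rx":0,"ry":0,"rz":-0.182,"hand":85},{"x":0,"y":0,"z":0,"rx":0,"ry":0,"rz":-0.182,"hand":85},{"x":0,"y":0,"z":0,"rx":0,"ry":0,"rz":-0.182,"hand":85},{"x":0,"y":0,"z":0,"rx":0,"ry":0,"rz":-0.182,"hand":85},{"x":0,"y":0,"z":0,"rx":0,"ry":0,"rz":-0.182,"hand":85},{"x":0,"y":0,"z":0,"rx":0,"ry":0,"rz":-0.182,"hand":85},{"x":0,"y":0,"z":0,"rx":0,"ry":0,"rz":-0.182,"hand":85},{"x":0,"y":0,"z":0,"rx":0,"ry":0,"rz":-0.182,"hand":85},{"x":0,"y":0,"z":0,"rx":0,"ry":0,"rz":-0.182,"hand":85},{"x":0,"y":0,"z":0,"rx":0,"ry":0,"rz":-0.182,"hand":85},{"x":0,"y":0,"z":0,"rx":0,"ry":0,"rz":-0.182,"hand":85},{"x":0,"y":0,"z":0,"rx":0,"ry":0,"rz":-0.182,"hand":85},{"x":0,"y":0,"z":0,"rx":0,"ry":0,"rz":-0.182,"hand":85},{"x":0,"y":0,"z":0,"rx":0,"ry":0,"rz":-0.182,"hand":85},{"x":0,"y":0,"z":0,"rx":0,"ry":0,"rz":0,"hand":85}]'
```

```text
clock: 2.22
eef_pos: [139.9, -608.9, 230.9]
tcp_rot: [3.141, -0.0, 3.137]
contact_force: [-0.3, 0.1, -0.7]
opening: 0.996
grasp_force: 0.0
```

```bash
python3 -m creep '[{"x":-20,"y":45,"z":0,"rx":0,"ry":0,"rz":0,"hand":85},{"x":-20,"y":45,"z":0,"rx":0,"ry":0,"rz":0,"hand":85},{"x":-20,"y":45,"z":0,"rx":0,"ry":0,"rz":0,"hand":85},{"x":-20,"y":45,"z":0,"rx":0,"ry":0,"rz":0,"hand":85},{"x":-20,"y":45,"z":0,"rx":0,"ry":0,"rz":0,"hand":85},{"x":-20,"y":45,"z":0,"rx":0,"ry":0,"rz":0,"hand":85},{"x":-20,"y":45,"z":0,"rx":0,"ry":0,"rz":0,"hand":85},{"x":-20,"y":45,"z":0,"rx":0,"ry":0,"rz":0,"hand":85},{"x":-20,"y":45,"z":0,"rx":0,"ry":0,"rz":0,"hand":85},{"x":-20,"y":45,"z":0,"rx":0,"ry":0,"rz":0,"hand":85},{"x":-20,"y":45,"z":0,"rx":0,"ry":0,"rz":0,"hand":85},{"x":-20,"y":45,"z":0,"rx":0,"ry":0,"rz":0,"hand":85},{"x":-20,"y":45,"z":0,"rx":0,"ry":0,"rz":0,"hand":85},{"x":-10,"y":40,"z":0,"rx":0,"ry":0,"rz":0,"hand":85},{"x":0,"y":0,"z":0,"rx":0,"ry":0,"rz":0,"hand":85}]'
```

```text
clock: 4.1
eef_pos: [412.7, 16.9, 231.2]
tcp_rot: [3.141, 0.0, 3.137]
contact_force: [-0.9, 0.2, -0.6]
opening: 0.994
grasp_force: 0.0
```

```bash
python3 -m creep '[{"x":0,"y":0,"z":40,"rx":0,"ry":0,"rz":0,"hand":85},{"x":0,"y":0,"z":50,"rx":0,"ry":0,"rz":0,"hand":85},{"x":0,"y":0,"z":50,"rx":0,"ry":0,"rz":0,"hand":85},{"x":0,"y":0,"z":45,"rx":0,"ry":0,"rz":0,"hand":85},{"x":0,"y":0,"z":20,"rx":0,"ry":0,"rz":0,"hand":85},{"x":0,"y":0,"z":7,"rx":0,"ry":0,"rz":0,"hand":85},{"x":0,"y":0,"z":7,"rx":0,"ry":0,"rz":0,"hand":85},{"x":0,"y":0,"z":0,"rx":0,"ry":0,"rz":0,"hand":85}]'
python3 - <<'E'
from h import *
cv2.imwrite("pics/s1.png",cv2.resize(grab_frame("scene")[180:400,180:440,::-1],None,fx=2.5,fy=2.5))
E
```

```text
clock: 5.1
eef_pos: [412.6, 14.6, 12.6]
tcp_rot: [-3.142, 0.001, 3.137]
contact_force: [1.0, -0.3, -0.9]
opening: 0.995
grasp_force: 0.0
```

View pics/s1.png

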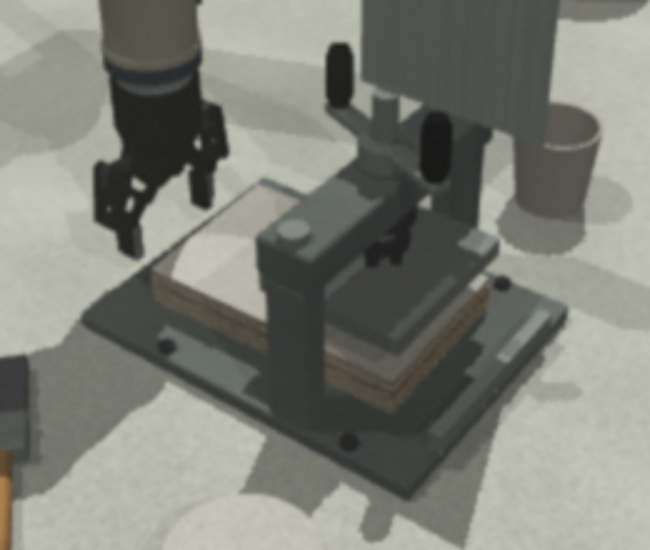

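The open fingers hang low in front of the stack, at about (125,240) and (205,195) in the crop, clear of the bed. Now I push.

```bash
python3 -m creep '[{"x":-15,"y":0,"z":0,"rx":0,"ry":0,"rz":0,"hand":85},{"x":-10,"y":0,"z":0,"rx":0,"ry":0,"rz":0,"hand":85},{"x":-5,"y":0,"z":0,"rx":0,"ry":0,"rz":0,"hand":85},{"x":-5,"y":0,"z":0,"rx":0,"ry":0,"rz":0,"hand":85},{"x":-5,"y":0,"z":0,"rx":0,"ry":0,"rz":0,"hand":85},{"x":-5,"y":0,"z":0,"rx":0,"ry":0,"rz":0,"hand":85},{"x":-5,"y":0,"z":0,"rx":0,"ry":0,"rz":0,"hand":85},{"x":-5,"y":0,"z":0,"rx":0,"ry":0,"rz":0,"hand":85},{"x":-5,"y":0,"z":0,"rx":0,"ry":0,"rz":0,"hand":85},{"x":-5,"y":0,"z":0,"rx":0,"ry":0,"rz":0,"hand":85}]'
python3 -m creep '[{"x":-3,"y":0,"z":0,"rx":0,"ry":0,"rz":0,"hand":85},{"x":-3,"y":0,"z":0,"rx":0,"ry":0,"rz":0,"hand":85},{"x":0,"y":0,"z":0,"rx":0,"ry":0,"rz":0,"hand":85}]'
```

```text
clock: 6.4
eef_pos: [477.6, 14.6, 12.2]
tcp_rot: [-3.142, -0.0, 3.138]
contact_force: [-2.8, 0.4, -0.7]
opening: 0.991
grasp_force: 1.2
clock: 6.78
eef_pos: [483.8, 14.6, 12.4]
tcp_rot: [3.142, 0.001, 3.138]
contact_force: [-0.9, -0.4, -0.6]
opening: 0.996
grasp_force: 0.7
```

```bash
for i in 1 2; do python3 -m creep '[{"x":-2,"y":0,"z":0,"rx":0,"ry":0,"rz":0,"hand":85},{"x":-1,"y":0,"z":0,"rx":0,"ry":0,"rz":0,"hand":85}]'; done
```

```text
clock: 7.02
eef_pos: [486.1, 14.6, 12.3]
tcp_rot: [-3.142, -0.0, 3.138]
contact_force: [-5.1, 0.6, 2.6]
opening: 0.996
grasp_force: 2.2
clock: 7.28
eef_pos: [487.5, 14.5, 12.1]
tcp_rot: [-3.141, -0.004, 3.138]
contact_force: [-11.4, 0.1, 6.4]
opening: 0.994
grasp_force: 5.3
```

```bash
python3 -m creep '[{"x":-1.5,"y":0,"z":0,"rx":0,"ry":0,"rz":0,"hand":85},{"x":0,"y":0,"z":0,"rx":0,"ry":0,"rz":0,"hand":85}]'; python3 -m creep '[{"x":-1.5,"y":0,"z":0,"rx":0,"ry":0,"rz":0,"hand":85},{"x":0,"y":0,"z":0,"rx":0,"ry":0,"rz":0,"hand":85}]'; python3 - <<'E'
from h import *
cv2.imwrite("pics/top2.png",grab_frame("top")[:,:,::-1]);cv2.imwrite("pics/scene2.png",grab_frame("scene")[:,:,::-1])
s=sense();print(s["contact_force"],s["wrist_torque"])
E
```

```text
clock: 7.52
eef_pos: [487.5, 14.5, 11.8]
tcp_rot: [-3.141, -0.006, 3.138]
contact_force: [-13.4, -0.1, 8.7]
opening: 0.994
grasp_force: 6.5
clock: 7.78
eef_pos: [487.4, 14.5, 11.6]
tcp_rot: [-3.141, -0.009, 3.138]
contact_force: [-16.5, 0.6, 10.3]
opening: 1.001
grasp_force: 8.5
[-15.82001366   1.20663596  12.14462455] [0.13805148 2.36068406 0.14280783]
```

```bash
python3 -m creep '[{"x":5,"y":0,"z":0,"rx":0,"ry":0,"rz":0,"hand":85},{"x":30,"y":0,"z":0,"rx":0,"ry":0,"rz":0,"hand":85},{"x":20,"y":0,"z":-30,"rx":0,"ry":0,"rz":0,"hand":50},{"x":0,"y":0,"z":-50,"rx":0,"ry":0,"rz":0,"hand":50},{"x":0,"y":0,"z":-50,"rx":0,"ry":0,"rz":0,"hand":50},{"x":0,"y":0,"z":-50,"rx":0,"ry":0,"rz":0,"hand":50},{"x":0,"y":0,"z":-50,"rx":0,"ry":0,"rz":0,"hand":50},{"x":0,"y":0,"z":-50,"rx":0,"ry":0,"rz":0,"hand":50},{"x":0,"y":0,"z":0,"rx":0,"ry":0,"rz":0,"hand":50}]'; python3 - <<'E'
from h import *
im=grab_frame("top")[:,:,::-1].copy();cv2.imwrite("pics/top3.png",im);c=get_calibration("top")
sc=grab_frame("scene")[:,:,::-1].copy();cv2.imwrite("pics/scene3.png",sc)
a=np.clip(cv2.resize(im[150:320,240:385],None,fx=2.7,fy=2.7,interpolation=2).astype(int)*2,0,255)
b=np.clip(cv2.resize(sc[195:385,210:415],None,fx=1.9,fy=2.42,interpolation=2).astype(int)*2,0,255)
h=min(len(a),len(b));cv2.imwrite("pics/c3.png",np.hstack([a[:h],b[:h]]).astype(np.uint8))
print([pix(c,(499,y,51)).round(1) for y in(-55,90)])
E
```

```text
clock: 9.0
eef_pos: [440.6, 14.8, 296.7]
tcp_rot: [3.141, 0.01, 3.138]
contact_force: [-0.1, -0.9, -0.3]
opening: 0.583
grasp_force: 0.0
[array([345.7, 275. ]), array([278.9, 274.5])]
```

View pics/c3.png

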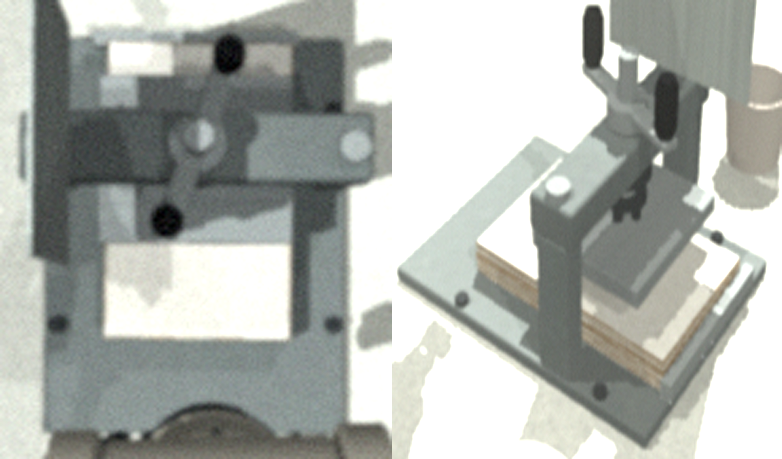

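Stack front edge is at row 275.5 in the top view, where 275 is predicted for fully seated. It is square and touching the stop. Now to knob_a.

```bash
python3 -m creep '[{"x":-40,"y":-4,"z":0,"rx":0,"ry":0,"rz":0,"hand":50},{"x":-55,"y":-4,"z":0,"rx":0,"ry":0,"rz":0,"hand":50},{"x":-55,"y":-4,"z":0,"rx":0,"ry":0,"rz":0,"hand":50},{"x":-55,"y":-4,"z":0,"rx":0,"ry":0,"rz":0,"hand":50},{"x":-48,"y":0,"z":0,"rx":0,"ry":0,"rz":0,"hand":50},{"x":0,"y":0,"z":0,"rx":0,"ry":0,"rz":0.175,"hand":50},{"x":0,"y":0,"z":0,"rx":0,"ry":-0.009,"rz":0.175,"hand":50},{"x":0,"y":0,"z":0,"rx":0,"ry":0,"rz":0,"hand":50}]'; python3 - <<'E'
from h import *
s=sense();c=get_calibration("wrist");cv2.imwrite("pics/w4.png",grab_frame("wrist")[:,:,::-1])
print(s["eef_pos"],s["tcp_rot"],pix(c,(694,-1,258)),pix(c,(638.5,19,209)))
E
```

```text
clock: 10.1
eef_pos: [689.8, -2.2, 289.9]
tcp_rot: [-3.141, 0.006, 2.789]
contact_force: [0.2, -0.1, -1.0]
opening: 0.586
grasp_force: 0.0
[689.75676241  -2.20709403 289.93823834] [-3.14144723  0.00641143  2.78900169] [327.71191958 295.30337398] [326.16429559 154.01602606]
```

View pics/w4.png

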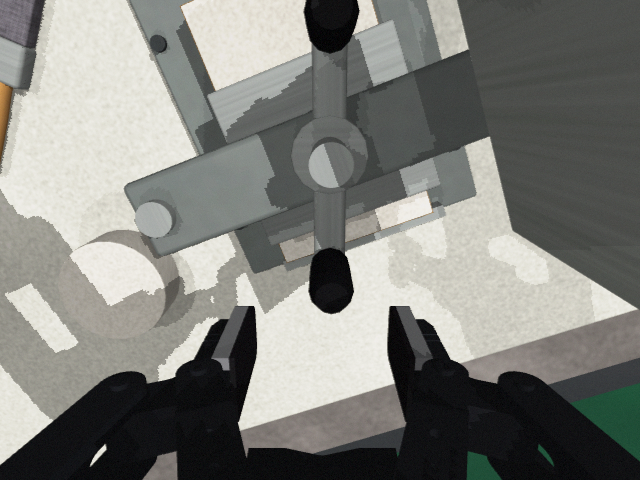

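The knob top is at (331,293) and the hub at (330,154), within 4 px of prediction. Move 4 mm outward, descend and cage the knob.

```bash
python3 -m creep '[{"x":-4,"y":0,"z":15,"rx":0,"ry":0,"rz":0,"hand":50},{"x":0,"y":0,"z":30,"rx":0,"ry":0,"rz":0,"hand":50},{"x":0,"y":0,"z":28,"rx":0,"ry":0,"rz":0,"hand":50},{"x":0,"y":0,"z":0,"rx":0,"ry":0,"rz":0,"hand":36},{"x":0,"y":0,"z":0,"rx":0,"ry":0,"rz":0,"hand":36},{"x":0,"y":0,"z":0,"rx":0,"ry":0,"rz":0,"hand":36}]' 60
python3 -m creep '[{"x":0.97,"y":-10.74,"z":0,"rx":0,"ry":0,"rz":0.18,"hand":36},{"x":0.97,"y":-10.74,"z":0,"rx":0,"ry":0,"rz":0.18,"hand":36},{"x":0.97,"y":-10.74,"z":0,"rx":0,"ry":0,"rz":0.18,"hand":36},{"x":0.97,"y":-10.74,"z":0,"rx":0,"ry":0,"rz":0.18,"hand":36}]'
```

```text
clock: 10.9
eef_pos: [695.4, -3.8, 220.8]
tcp_rot: [3.14, 0.011, 2.788]
contact_force: [0.9, 0.3, 0.0]
opening: 0.422
grasp_force: 0.0
clock: 11.4
eef_pos: [667.9, -35.0, 220.6]
tcp_rot: [3.132, 0.006, 2.062]
contact_force: [2.7, 3.9, -0.3]
opening: 0.418
grasp_force: 2.0
```

```bash
python3 -m creep '[{"x":0.97,"y":-10.74,"z":0,"rx":0,"ry":0,"rz":0.18,"hand":36},{"x":0.97,"y":-10.74,"z":0,"rx":0,"ry":0,"rz":0.18,"hand":36},{"x":0.97,"y":-10.74,"z":0,"rx":0,"ry":0,"rz":0.18,"hand":36},{"x":0.97,"y":-10.74,"z":0,"rx":0,"ry":0,"rz":0.18,"hand":36},{"x":0.97,"y":-10.74,"z":0,"rx":0,"ry":0,"rz":0.18,"hand":36},{"x":0.97,"y":-10.74,"z":0,"rx":0,"ry":0,"rz":0.18,"hand":36}]'
python3 -m creep '[{"x":0.97,"y":-10.74,"z":0,"rx":0,"ry":0,"rz":0.18,"hand":36},{"x":0.97,"y":-10.74,"z":0,"rx":0,"ry":0,"rz":0.18,"hand":36},{"x":0.97,"y":-10.74,"z":0,"rx":0,"ry":0,"rz":0.18,"hand":36},{"x":0.97,"y":-10.74,"z":0,"rx":0,"ry":0,"rz":0.18,"hand":36},{"x":0.97,"y":-10.74,"z":0,"rx":0,"ry":0,"rz":0.18,"hand":36},{"x":0.97,"y":-10.74,"z":0,"rx":0,"ry":0,"rz":0.18,"hand":36},{"x":0.97,"y":-10.74,"z":0,"rx":0,"ry":0,"rz":0.18,"hand":36}]'
```

```text
clock: 12.15
eef_pos: [607.1, -33.4, 220.5]
tcp_rot: [3.128, -0.005, 0.982]
contact_force: [4.8, 0.7, 1.6]
opening: 0.425
grasp_force: 2.0
clock: 13.02
eef_pos: [580.2, 32.4, 219.4]
tcp_rot: [3.14, -0.01, -0.278]
contact_force: [-3.5, -5.5, 3.3]
opening: 0.423
grasp_force: 2.9
```

```bash
python3 -m creep '[{"x":0,"y":6,"z":0,"rx":0,"ry":0,"rz":0,"hand":56},{"x":0,"y":0,"z":0,"rx":0,"ry":0,"rz":0,"hand":56},{"x":0,"y":0,"z":-35,"rx":0,"ry":0,"rz":0,"hand":56},{"x":0,"y":0,"z":-35,"rx":0,"ry":0,"rz":0,"hand":56},{"x":40,"y":-5,"z":0,"rx":0,"ry":0,"rz":0,"hand":56},{"x":40,"y":-5,"z":0,"rx":0,"ry":0,"rz":0,"hand":56},{"x":40,"y":-5,"z":0,"rx":0,"ry":0,"rz":0,"hand":56}]'
python3 -m creep '[{"x":0,"y":0,"z":0,"rx":0,"ry":0,"rz":-0.18,"hand":56},{"x":0,"y":0,"z":0,"rx":0,"ry":0,"rz":-0.18,"hand":56},{"x":0,"y":0,"z":0,"rx":0,"ry":0,"rz":-0.18,"hand":56},{"x":0,"y":0,"z":0,"rx":0,"ry":0,"rz":-0.18,"hand":56},{"x":0,"y":0,"z":0,"rx":0,"ry":0,"rz":-0.18,"hand":56},{"x":0,"y":0,"z":0,"rx":0,"ry":0,"rz":-0.18,"hand":56},{"x":0,"y":0,"z":0,"rx":0,"ry":0,"rz":-0.18,"hand":56},{"x":0,"y":0,"z":0,"rx":0,"ry":0,"rz":-0.18,"hand":56},{"x":0,"y":0,"z":0,"rx":0,"ry":0,"rz":-0.18,"hand":56},{"x":0,"y":0,"z":0,"rx":0,"ry":0,"rz":-0.18,"hand":56},{"x":0,"y":0,"z":0,"rx":0,"ry":0,"rz":-0.18,"hand":56},{"x":0,"y":0,"z":0,"rx":0,"ry":0,"rz":-0.18,"hand":56},{"x":0,"y":0,"z":0,"rx":0,"ry":0,"rz":-0.18,"hand":56},{"x":0,"y":0,"z":0,"rx":0,"ry":0,"rz":-0.18,"hand":56},{"x":0,"y":0,"z":0,"rx":0,"ry":0,"rz":-0.18,"hand":56},{"x":0,"y":0,"z":0,"rx":0,"ry":0,"rz":-0.18,"hand":56},{"x":0,"y":0,"z":0,"rx":0,"ry":0,"rz":-0.18,"hand":56},{"x":0,"y":0,"z":0,"rx":0,"ry":0,"rz":-0.16,"hand":56},{"x":0,"y":0,"z":0,"rx":0,"ry":0,"rz":0,"hand":56}]'
cat > k.py <<'E'
from h import *
# knob near the tcp: black round blob in the wrist view, cast at knob top height
s=sense();c=get_calibration("wrist");im=grab_frame("wrist");e=s["eef_pos"]
g=cv2.GaussianBlur(im.max(2),(5,5),0);m=(g<40).astype(np.uint8)
m[330:]=0;m[:170]=0;m[:,:250]=0;m[:,395:]=0
n,l,st,ce=cv2.connectedComponentsWithStats(m)
i=1+st[1:,4].argmax();x,y,w,h,a=st[i]
p=ray(c,x+w/2,y+h-w/2,258)   # lower end of the blob = knob top disc
print(st[i],"knob",p.round(1),"tcp",e.round(1),s["tcp_rot"].round(3))
d=p[:2]-[638.5,19];print("r",np.hypot(*d),"angle",-np.arctan2(d[1],d[0]))
yaw=s["tcp_rot"][2];D=p[:2]-e[:2]
print("tool dx,dy",D@[np.cos(yaw),np.sin(yaw)],D@[np.sin(yaw),-np.cos(yaw)])
cv2.imwrite("pics/k.png",im[:,:,::-1])
E
python3 k.py
```

```text
clock: 13.9
eef_pos: [699.3, 9.1, 289.8]
tcp_rot: [-3.141, -0.01, -0.269]
contact_force: [0.8, 0.6, -0.6]
opening: 0.656
grasp_force: 0.0
clock: 16.27
eef_pos: [698.0, 9.3, 289.5]
tcp_rot: [-3.141, 0.009, 2.949]
contact_force: [0.7, 0.4, 0.8]
opening: 0.656
grasp_force: 0.0
[ 315  240   42   63 2140] knob [696.1  16.  258. ] tcp [698.    9.3 289.5] [-3.141  0.009  2.949]
r 57.654291215649934 angle 0.05292460262928211
tool dx,dy 3.1889797523853436 6.124212523472988
```

```bash
python3 -m creep '[{"x":0,"y":2,"z":15,"rx":0,"ry":0,"rz":0,"hand":56},{"x":0,"y":0,"z":30,"rx":0,"ry":0,"rz":0,"hand":56},{"x":0,"y":0,"z":26,"rx":0,"ry":0,"rz":0,"hand":56},{"x":0,"y":0,"z":0,"rx":0,"ry":0,"rz":0,"hand":36},{"x":0,"y":0,"z":0,"rx":0,"ry":0,"rz":0,"hand":36},{"x":0,"y":0,"z":0,"rx":0,"ry":0,"rz":0,"hand":36}]' 60
python3 -m creep '[{"x":0.97,"y":-10.74,"z":0,"rx":0,"ry":0,"rz":0.18,"hand":36},{"x":0.97,"y":-10.74,"z":0,"rx":0,"ry":0,"rz":0.18,"hand":36},{"x":0.97,"y":-10.74,"z":0,"rx":0,"ry":0,"rz":0.18,"hand":36},{"x":0.97,"y":-10.74,"z":0,"rx":0,"ry":0,"rz":0.18,"hand":36},{"x":0.97,"y":-10.74,"z":0,"rx":0,"ry":0,"rz":0.18,"hand":36},{"x":0.97,"y":-10.74,"z":0,"rx":0,"ry":0,"rz":0.18,"hand":36},{"x":0.97,"y":-10.74,"z":0,"rx":0,"ry":0,"rz":0.18,"hand":36},{"x":0.97,"y":-10.74,"z":0,"rx":0,"ry":0,"rz":0.18,"hand":36},{"x":0.97,"y":-10.74,"z":0,"rx":0,"ry":0,"rz":0.18,"hand":36},{"x":0.97,"y":-10.74,"z":0,"rx":0,"ry":0,"rz":0.18,"hand":36}]'
```

```text
clock: 17.08
eef_pos: [699.7, 11.6, 219.6]
tcp_rot: [-3.141, 0.011, 2.948]
contact_force: [0.1, -0.5, 0.1]
opening: 0.42
grasp_force: 0.0
clock: 18.32
eef_pos: [617.4, -32.9, 219.8]
tcp_rot: [3.127, -0.002, 1.141]
contact_force: [4.0, -3.9, 2.5]
opening: 0.422
grasp_force: 2.9
```

```bash
python3 -m creep '[{"x":0.97,"y":-10.74,"z":0,"rx":0,"ry":0,"rz":0.18,"hand":36},{"x":0.97,"y":-10.74,"z":0,"rx":0,"ry":0,"rz":0.18,"hand":36},{"x":0.97,"y":-10.74,"z":0,"rx":0,"ry":0,"rz":0.18,"hand":36},{"x":0.97,"y":-10.74,"z":0,"rx":0,"ry":0,"rz":0.18,"hand":36}]'; python3 -m creep '[{"x":0.97,"y":-10.74,"z":0,"rx":0,"ry":0,"rz":0.18,"hand":36},{"x":0.97,"y":-10.74,"z":0,"rx":0,"ry":0,"rz":0.18,"hand":36},{"x":0.97,"y":-10.74,"z":0,"rx":0,"ry":0,"rz":0.18,"hand":36},{"x":0.97,"y":-10.74,"z":0,"rx":0,"ry":0,"rz":0.18,"hand":36}]'
```

```text
clock: 18.82
eef_pos: [586.7, -2.8, 219.3]
tcp_rot: [3.133, -0.01, 0.422]
contact_force: [1.6, -4.8, 2.7]
opening: 0.42
grasp_force: 2.4
clock: 19.32
eef_pos: [583.8, 39.8, 218.9]
tcp_rot: [3.142, -0.013, -0.298]
contact_force: [1.6, -3.9, 0.7]
opening: 0.416
grasp_force: 2.0
```

```bash
python3 -m creep '[{"x":0,"y":6,"z":0,"rx":0,"ry":0,"rz":0,"hand":56},{"x":0,"y":0,"z":0,"rx":0,"ry":0,"rz":0,"hand":56},{"x":0,"y":0,"z":-35,"rx":0,"ry":0,"rz":0,"hand":56},{"x":0,"y":0,"z":-35,"rx":0,"ry":0,"rz":0,"hand":56},{"x":39,"y":-2,"z":0,"rx":0,"ry":0,"rz":0,"hand":56},{"x":39,"y":-2,"z":0,"rx":0,"ry":0,"rz":0,"hand":56},{"x":39,"y":-2,"z":0,"rx":0,"ry":0,"rz":0,"hand":56}]'
python3 -m creep '[{"x":0,"y":0,"z":0,"rx":0,"ry":0,"rz":-0.18,"hand":56},{"x":0,"y":0,"z":0,"rx":0,"ry":0,"rz":-0.18,"hand":56},{"x":0,"y":0,"z":0,"rx":0,"ry":0,"rz":-0.18,"hand":56},{"x":0,"y":0,"z":0,"rx":0,"ry":0,"rz":-0.18,"hand":56},{"x":0,"y":0,"z":0,"rx":0,"ry":0,"rz":-0.18,"hand":56},{"x":0,"y":0,"z":0,"rx":0,"ry":0,"rz":-0.18,"hand":56},{"x":0,"y":0,"z":0,"rx":0,"ry":0,"rz":-0.18,"hand":56},{"x":0,"y":0,"z":0,"rx":0,"ry":0,"rz":-0.18,"hand":56},{"x":0,"y":0,"z":0,"rx":0,"ry":0,"rz":-0.18,"hand":56},{"x":0,"y":0,"z":0,"rx":0,"ry":0,"rz":-0.18,"hand":56},{"x":0,"y":0,"z":0,"rx":0,"ry":0,"rz":-0.18,"hand":56},{"x":0,"y":0,"z":0,"rx":0,"ry":0,"rz":-0.18,"hand":56},{"x":0,"y":0,"z":0,"rx":0,"ry":0,"rz":-0.18,"hand":56},{"x":0,"y":0,"z":0,"rx":0,"ry":0,"rz":-0.18,"hand":56},{"x":0,"y":0,"z":0,"rx":0,"ry":0,"rz":-0.18,"hand":56},{"x":0,"y":0,"z":0,"rx":0,"ry":0,"rz":-0.18,"hand":56},{"x":0,"y":0,"z":0,"rx":0,"ry":0,"rz":-0.18,"hand":56},{"x":0,"y":0,"z":0,"rx":0,"ry":0,"rz":-0.13,"hand":56},{"x":0,"y":0,"z":0,"rx":0,"ry":0,"rz":0,"hand":56}]'
python3 k.py
```

```text
clock: 20.2
eef_pos: [695.1, 6.0, 288.6]
tcp_rot: [-3.141, -0.009, -0.289]
contact_force: [0.2, 0.0, -0.4]
opening: 0.657
grasp_force: 0.0
clock: 22.58
eef_pos: [693.9, 6.4, 288.3]
tcp_rot: [-3.141, 0.009, 2.899]
contact_force: [1.0, 0.2, -0.6]
opening: 0.65
grasp_force: 0.0
[ 305  247   43   65 2200] knob [694.8   8.1 258. ] tcp [693.9   6.4 288.3] [-3.141  0.009  2.899]
r 57.381343849314085 angle 0.19081417977965417
tool dx,dy -0.47632411600697866 1.8663832126764524
```

```bash
python3 -m creep '[{"x":-3,"y":0,"z":15,"rx":0,"ry":0,"rz":0,"hand":56},{"x":0,"y":0,"z":30,"rx":0,"ry":0,"rz":0,"hand":56},{"x":0,"y":0,"z":24,"rx":0,"ry":0,"rz":0,"hand":56},{"x":0,"y":0,"z":0,"rx":0,"ry":0,"rz":0,"hand":36},{"x":0,"y":0,"z":0,"rx":0,"ry":0,"rz":0,"hand":36},{"x":0,"y":0,"z":0,"rx":0,"ry":0,"rz":0,"hand":36}]' 60
python3 -m creep '[{"x":0.97,"y":-10.74,"z":0,"rx":0,"ry":0,"rz":0.18,"hand":36},{"x":0.97,"y":-10.74,"z":0,"rx":0,"ry":0,"rz":0.18,"hand":36},{"x":0.97,"y":-10.74,"z":0,"rx":0,"ry":0,"rz":0.18,"hand":36},{"x":0.97,"y":-10.74,"z":0,"rx":0,"ry":0,"rz":0.18,"hand":36}]'; python3 -m creep '[{"x":0.97,"y":-10.74,"z":0,"rx":0,"ry":0,"rz":0.18,"hand":36},{"x":0.97,"y":-10.74,"z":0,"rx":0,"ry":0,"rz":0.18,"hand":36}]'
```

```text
clock: 23.38
eef_pos: [698.3, 5.9, 220.6]
tcp_rot: [3.141, 0.011, 2.898]
contact_force: [-0.1, -0.5, 1.3]
opening: 0.42
grasp_force: 0.0
clock: 23.88
eef_pos: [674.6, -28.3, 220.4]
tcp_rot: [3.133, 0.008, 2.172]
contact_force: [2.1, 5.1, -1.3]
opening: 0.422
grasp_force: 2.0
clock: 24.12
eef_pos: [655.3, -37.5, 220.4]
tcp_rot: [3.13, 0.005, 1.812]
contact_force: [3.2, 4.4, -1.2]
opening: 0.42
grasp_force: 2.0
```

```bash
cat > f.py <<'E'
from h import *
s=sense();f=s["contact_force"];y=s["tcp_rot"][2]
print("theta",round(np.pi-y,3),"tangential push",round(float(f[:2]@[np.sin(y),-np.cos(y)]),2),"radial",round(float(f[:2]@[np.cos(y),np.sin(y)]),2),s["clock"])
E
for i in 1 2 3; do python3 -m creep '[{"x":0.97,"y":-10.74,"z":0,"rx":0,"ry":0,"rz":0.18,"hand":36}]' >/dev/null; python3 f.py; done
```

```text
theta 1.51 tangential push 4.53 radial 1.47 24.25
theta 1.69 tangential push 4.74 radial 0.93 24.375
theta 1.87 tangential push 5.28 radial 1.43 24.5
```

```bash
for i in 1 2 3; do python3 -m creep '[{"x":0.97,"y":-10.74,"z":0,"rx":0,"ry":0,"rz":0.18,"hand":36}]' >/dev/null; python3 f.py; done
```

```text
theta 2.05 tangential push 3.68 radial 0.37 24.625
theta 2.23 tangential push 5.95 radial 0.24 24.75
theta 2.41 tangential push 7.23 radial -0.8 24.875
```

```bash
for i in 1 2 3; do python3 -m creep '[{"x":0.24,"y":-5.4,"z":0,"rx":0,"ry":0,"rz":0.09,"hand":36}]' >/dev/null; python3 f.py; done
```

```text
theta 2.498 tangential push 7.48 radial -2.7 25.0
theta 2.587 tangential push 8.94 radial -3.3 25.125
theta 2.677 tangential push 10.09 radial -3.36 25.25
```

```bash
python3 -m creep '[{"x":0,"y":0,"z":0,"rx":0,"ry":0,"rz":0,"hand":36}]' >/dev/null; python3 f.py;  for i in 1 2; do python3 -m creep '[{"x":0.03,"y":-1.8,"z":0,"rx":0,"ry":0,"rz":0.03,"hand":36}]' ; python3 f.py; done
```

```text
theta 2.675 tangential push 6.54 radial -2.17 25.375
clock: 25.5
eef_pos: [586.5, -6.9, 220.2]
tcp_rot: [3.131, -0.009, 0.437]
contact_force: [1.5, -9.0, 2.2]
opening: 0.421
grasp_force: 4.7
theta 2.704 tangential push 8.81 radial -2.45 25.5
clock: 25.62
eef_pos: [585.7, -5.3, 220.2]
tcp_rot: [3.131, -0.009, 0.407]
contact_force: [0.4, -10.2, 2.5]
opening: 0.422
grasp_force: 4.8
theta 2.735 tangential push 9.54 radial -3.68 25.625
```

```bash
for i in 1 2 3; do python3 -m creep '[{"x":0.03,"y":-1.8,"z":0,"rx":0,"ry":0,"rz":0.03,"hand":36}]' >/dev/null; python3 f.py; done
```

```text
theta 2.765 tangential push 10.39 radial -3.19 25.75
theta 2.795 tangential push 9.89 radial -2.63 25.875
theta 2.825 tangential push 10.0 radial -3.94 26.0
```

The push is at about 9.8 N against about 4.8 N free, so it is firm. Release and retreat.

```bash
python3 -m creep '[{"x":0,"y":5,"z":0,"rx":0,"ry":0,"rz":0,"hand":50},{"x":0,"y":2,"z":0,"rx":0,"ry":0,"rz":0,"hand":56},{"x":0,"y":0,"z":0,"rx":0,"ry":0,"rz":0,"hand":56},{"x":0,"y":0,"z":-40,"rx":0,"ry":0,"rz":0,"hand":56},{"x":0,"y":0,"z":-50,"rx":0,"ry":0,"rz":0,"hand":56},{"x":-50,"y":0,"z":0,"rx":0,"ry":0,"rz":0,"hand":56},{"x":-50,"y":0,"z":0,"rx":0,"ry":0,"rz":0,"hand":56},{"x":-50,"y":0,"z":0,"rx":0,"ry":0,"rz":0,"hand":56},{"x":0,"y":0,"z":0,"rx":0,"ry":0,"rz":0,"hand":56}]'; python3 - <<'E'
from h import *
im=grab_frame("top")[:,:,::-1].copy();c=get_calibration("top")
sc=grab_frame("scene")[:,:,::-1].copy()
m=(im.max(2)<22).astype(np.uint8);m[:150]=0;m[240:]=0;m[:,:270]=0;m[:,350:]=0
n,l,st,ce=cv2.connectedComponentsWithStats(m)
for i in range(1,n):
    if st[i,4]>40: print("knob",ce[i],ray(c,*ce[i],250).round(1))
a=np.clip(cv2.resize(im[130:330,150:470],(400,250),interpolation=2).astype(int)*2,0,255)
a=np.vstack([a,np.zeros((210,400,3),int)])
b=np.clip(cv2.resize(sc[195:385,210:415],(390,460),interpolation=2).astype(int)*2,0,255)
cv2.imwrite("pics/end.png",np.hstack([a,b]).astype(np.uint8))
E
```

```text
clock: 27.12
eef_pos: [438.5, -52.0, 307.3]
tcp_rot: [3.137, -0.007, 0.317]
contact_force: [0.2, 0.4, 0.8]
opening: 0.657
grasp_force: 0.0
knob [298.0625     171.63541667] [688.5  46.6 250. ]
knob [328.11235955 229.68539326] [585.2  -7.8 250. ]
```

View pics/end.png

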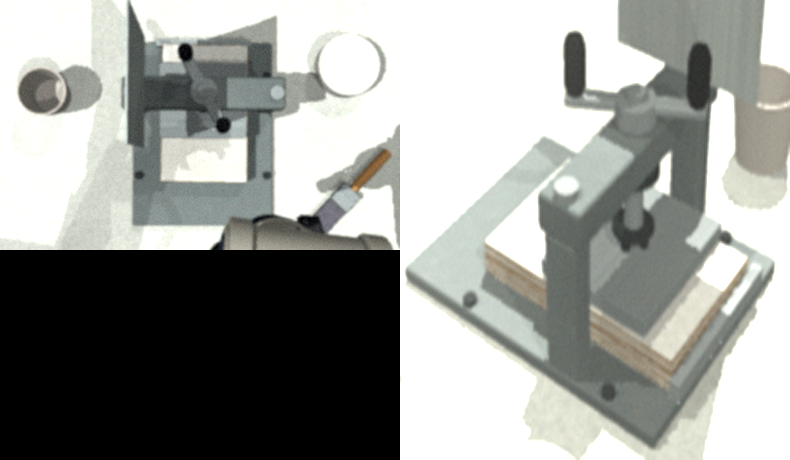

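The platen lies on the stack, which is still square against the stop. The crank held at about 2.66 rad plus one full turn, and the pot, cards and brush have not moved.

```bash
python3 -c "
from rig import *
print(sign_off())"
```

```text
the job is handed in; nothing more can be done
None
```

The job is handed in: the stack is square against the back stop, and the crank is wound until it takes about 9.8 N of push against 4.8 N running free; the glue pot, cards and brush were not touched.

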